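# Hold open the cover of the unit that lacks its capacitor

### The job

One of the two control units on the belt still lacks its capacitor: the pocket behind its red cover holds only the low yellow transport plug, while the other's holds the tall silver capacitor. Take the cover of the unit with the yellow plug by the white grip of its handle, raise it to 50 degrees from closed (5 degrees either way will do) and finish while still holding it there, quite still, in the gripper, since it falls shut if let go. Leave the other cover shut, the plug and capacitor in their pockets and the tools where they lie.

Things in the scene. Friction and masses are not known exactly. Their poses are not given: they have to be found in the camera images.
- unit_left: Control unit on the robot's left, +y, fixed to the belt: bare-metal casing, vents in its front, 190 mm wide (its y), 230 deep (its x), 90 high. Origin: on the belt under it; x points from its front (robot side) to its back, z up. The casing spans x -90 to 60 mm, closed by a red cover; behind it (x 60 to 140 mm) is a black deck 50 mm high with the pocket.
- cover_left (a joint): Hinge angle (rad) of the left unit's red cover, a plate 150 x 190 x 6 mm, about 0.3 kg with its handle. 0: closed, level on the rim; grows as the front edge rises; 0.873 is 50 degrees; stop at 1.8. Swings freely, falls shut when let go. The hinge axis runs along the unit's y at the back of the casing.
- hinge_left (a point): Middle of the left cover's hinge axis, at unit x 60 mm, 90.5 mm above the belt.
- bar_left: Grip sleeve of the left cover's handle: white round tube, 14 mm thick, 88 long, along the unit's y, turning freely on a rod between two steel legs. Origin: its middle. Closed: 170 mm in front of and 40 above the hinge axis (130 above the belt; 20 ahead of and 34 above the cover's top front edge); swings with the cover. Can be pinched from above, fingers before and behind it.
- pocket_left (a point): Centre of the floor of the left unit's pocket: a white ring (50 mm outside, 41 mm inside, 6 mm high) on the rear deck, 50 mm above the belt, at unit x 100 mm. It holds either the capacitor or the plug.
- unit_right: Control unit on the robot's right, -y, fixed to the belt: bare-metal casing, vents in its front, 190 mm wide (its y), 230 deep (its x), 90 high. Origin: on the belt under it; x points from its front (robot side) to its back, z up. The casing spans x -90 to 60 mm, closed by a red cover; behind it (x 60 to 140 mm) is a black deck 50 mm high with the pocket.
- cover_right (a joint): Hinge angle (rad) of the right unit's red cover, a plate 150 x 190 x 6 mm, about 0.3 kg with its handle. 0: closed, level on the rim; grows as the front edge rises; 0.873 is 50 degrees; stop at 1.8. Swings freely, falls shut when let go. The hinge axis runs along the unit's y at the back of the casing.
- hinge_right (a point): Middle of the right cover's hinge axis, at unit x 60 mm, 90.5 mm above the belt.
- bar_right: Grip sleeve of the right cover's handle: white round tube, 14 mm thick, 88 long, along the unit's y, turning freely on a rod between two steel legs. Origin: its middle. Closed: 170 mm in front of and 40 above the hinge axis (130 above the belt; 20 ahead of and 34 above the cover's top front edge); swings with the cover. Can be pinched from above, fingers before and behind it.
- pocket_right (a point): Centre of the floor of the right unit's pocket: a white ring (50 mm outside, 41 mm inside, 6 mm high) on the rear deck, 50 mm above the belt, at unit x 100 mm. It holds either the capacitor or the plug.
- capacitor: The capacitor: an upright silver can, 35 mm across, 60 mm tall, with a black top and two brass tabs. It stands loose in the pocket of the unit that is complete. Origin: centre of its underside.
- plug: The transport plug: a low yellow disc, 35 mm across, 14 mm tall. It stands loose in the pocket of the unit that still lacks its capacitor. Origin: centre of its underside.
- screwdriver: Bystander: a screwdriver with a red handle, 170 mm long, lying on the belt between the robot and the units. Origin: under its middle.
- wrench: Bystander: a steel wrench, 150 mm long, lying on the belt between the two units. Origin: under its middle.
Things that resemble listed ones, but are neither listed nor needed, are in the scene too. There is more than one size of the capacitor; the job needs the smaller. There is more than one size of the plug; the one meant has the size given above.

How it is judged:
At the end, for the whole second after the job is handed in: The cover of the unit with the yellow plug is at 45 to 55 degrees and still (under 0.06 rad/s), its grip held by the fingers (over 0.3 N), no tool touching that unit; the other cover is shut (under 0.05 rad); plug and capacitor are within 15 mm of their pockets' centres (((horizontal distance between plug and pocket_left below 0.015 m and horizontal distance between capacitor and pocket_right below 0.015 m and value of joint cover_left between 0.785 and 0.96 rad and velocity of joint cover_left between -0.06 and 0.06 rad/s and contact force between bar_left and the fingers above 0.3 N and value of joint cover_right below 0.05 rad and contact force between unit_left and screwdriver below 0.2 N and contact force between unit_left and wrench below 0.2 N) or (horizontal distance between plug and pocket_right below 0.015 m and horizontal distance between capacitor and pocket_left below 0.015 m and value of joint cover_right between 0.785 and 0.96 rad and velocity of joint cover_right between -0.06 and 0.06 rad/s and contact force between bar_right and the fingers above 0.3 N and value of joint cover_left below 0.05 rad and contact force between unit_right and screwdriver below 0.2 N and contact force between unit_right and wrench below 0.2 N))); the arm keeps its last pose, push and grip.
It fails at once if the other unit's cover (the one with the capacitor) is opened by more than 0.1 rad ((horizontal distance between capacitor and pocket_left below 0.02 m and value of joint cover_left above 0.1 rad) or (horizontal distance between capacitor and pocket_right below 0.02 m and value of joint cover_right above 0.1 rad)).
It fails at once if the plug or the capacitor is moved by more than 15 mm (distance of any of plug, capacitor from where it was at the start of the episode above 0.015 m).
It fails at once if a tool is moved by more than 30 mm (distance of any of screwdriver, wrench from where it was at the start of the episode above 0.03 m).
It also fails if it takes over 35 s, if anything falls off the work surface, if the arm or the gripper's body presses on something with over 40 N, if the wrist force passes 120 N, or if a joint passes its speed limit or range.

### The arm

A 6-joint arm with a two-finger parallel gripper is mounted at the origin on the work surface. World frame = base frame: x ahead of the robot, y to its left, z up, the work surface at z = 0. Lengths are in m, angles in rad, forces in N, time in s.
With the tool pointing down it reaches from about 0.25 to 0.775 m from the base axis. Payload 8.9 kg.
Tool frame: the origin (TCP) lies on the mounting face of the last link; the fingertips stand 173 mm ahead of it and the grasp point (between the pads) lies 155 mm ahead of it; x points along the fingers, y is the direction in which the jaws open and shut, and the axes are right-handed (so a half turn about x gives the same grasp; the last joint's range is limited). The gripper opens to 85 mm and grips with 20 to 120 N. Pads are 22 mm wide; open, the fingers measure 114 mm over their backs; the gripper's body (76 mm by 85 mm) begins 54 mm behind the grasp point. The pads swing forward as they close: fully open they stand 13 mm farther back than shut.
Start: joints at [0.991, 0.291, -0.153, 1.127, 0, 1.431], TCP at [0.224, 0.475, 0.405] pointing down, gripper open.
Joint ranges: [-2.52, 2.52], [-0.91, 1.74], [-1.3, 1.37], [-1.96, 2.02], [-1.52, 1.47], [-3.14, 3.14]. Speed limits (rad/s): [2.22, 2.22, 2.79, 3.14, 3.14, 3.14].

### API

Orientations are given as a unit quaternion [x, y, z, w].
In Python, from cell import ctrl gives the robot as it stands. The module is installed in compiled form; this text tells all that it offers.
- The arm moves only by the tool play_rows, never from a script. Its argument "commands" is a list of rows, each a list of 4 numbers: the shift along the tool's x, y, z in mm, then the turn about the tool's x in degrees. A call has 1 to 20 rows; each row shifts and turns the commanded pose from where the row before left it, along the tool's axes as they then stand; what a row does not reach is not made up. A row lasts 1/8 s, in which the tool goes at most 62.5 mm and 10.7 degrees, less where a joint would pass 70% of its speed; a pose out of reach is approached as far as the arm can. A call with a gripper value outside its range is refused whole. "fingers" is the finger opening in mm, from 0 to 85.4, set as the call begins (left out, the last holds). The fingers move at their own pace and stop on an object; the grip force is fixed at half the most. Time passes only in rows, so rows that do not move let the fingers close. It gives the time, the measured TCP pose, the force and the opening at its end, in the units of the state.
- ctrl.get_obs(): the state, without advancing time (a new reading comes with each control period).
- ctrl.grab_frame(name): name is "side" or "top"; returns a dict with "pixels" (400x640x3 uint8, red, green, blue), "fx", "fy", "cx", "cy" (pixels), "dist_coeffs" ([k1, k2, p1, p2, k3] as OpenCV has them; the pictures are not rectified), "cam_to_world" (4x4, takes a point from camera to world coordinates). Camera axes: x right, y up, looking along -z (the intrinsics and any distortion apply to the point x, -y, -z); pixel columns grow to the right and rows downward; lengths in m; the calibration is good to about 2 mm. A picture is of the moment at which its call begins. There is no depth.
- ctrl.sign_off(): hands the job in, once; it reports no verdict.
The state is a dict: "time_s": time; "joint_pos": joint angles; "dq": joint speeds; "joint_torque": joint torques, N m; "tcp_pos": TCP position; "orientation": TCP orientation; "wrist_force": force on the tool from outside, world axes, zero at the start; "moment": the same for the moment, N m; "grip_width": finger opening in m.
Only numpy, scipy, OpenCV 4.12 (cv2) and the standard library are available. Lean on these libraries where they do the work, as an engineer would, in place of code of your own. Each camera call takes 0.05 s, during which the arm holds its last target.

## Working session

There is one attempt and no reset: what is moved stays moved. The work goes in short steps, Python scripts to look and compute and a tool call to move; the robot and the scene stay as the last step left them, time stands still between calls to the robot, and variables do not carry over. Pictures are saved under pics/ and viewed, and the job is handed in when it is done.

Besides the shell and the picture viewer there is one more tool, called as a command line: name --pt "numbers of a row" for each row, then --argument value for the rest. play_rows: Moves the arm, as the interface text tells. Its arguments: {"type":"object","properties":{"commands":{"type":"array"},"fingers":{"type":"number"}},"required":["commands"]}

```bash
mkdir -p pics; python3 - <<'E'
from cell import ctrl
import cv2,json,pickle
o=ctrl.get_obs();print({k:o[k] for k in('time_s','tcp_pos','orientation','grip_width')})
for n in('side','top'):
    f=ctrl.grab_frame(n);cv2.imwrite(f'pics/{n}0.png',f['pixels'][:,:,::-1]);pickle.dump(f,open(n+'0.pkl','wb'))
    print(n,f['fx'],f['cx'],f['cy'],f['dist_coeffs'],f['cam_to_world'])
E
```

```text
{'time_s': 0.0, 'tcp_pos': array([0.22386114, 0.4746444 , 0.40415577]), 'orientation': array([ 0.15415548,  0.69016231, -0.15499702,  0.68984636]), 'grip_width': 0.08537662958131265}
side 435.90551108832216 311.772804730925 194.0750758529415 [0.00775605 0.         0.         0.         0.        ] [[ 0.94059452  0.22334147 -0.25573529  0.27627   ]
 [-0.33881109  0.56834727 -0.74979225 -0.81940503]
 [-0.02211325  0.79189644  0.61025489  0.81284203]
 [ 0.          0.          0.          1.        ]]
top 492.6374268408184 318.47004147541213 201.79855702010425 [-0.01603074  0.          0.          0.          0.        ] [[-0.02765725  0.99028169 -0.13629838  0.38477197]
 [-0.99931906 -0.03072217 -0.02043446  0.0533709 ]
 [-0.02442326  0.1356404   0.99045706  1.43650058]
 [ 0.          0.          0.          1.        ]]
```

View pics/side0.png

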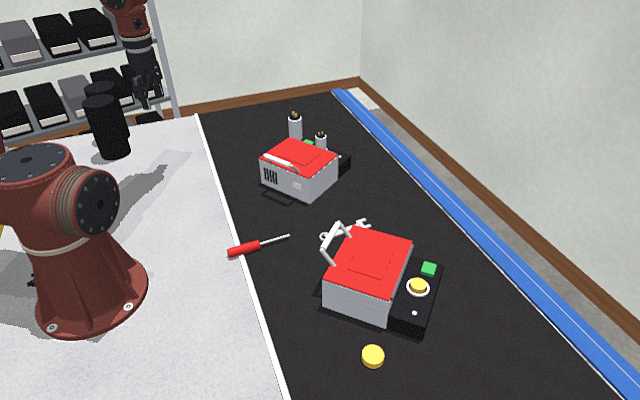

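View pics/top0.png

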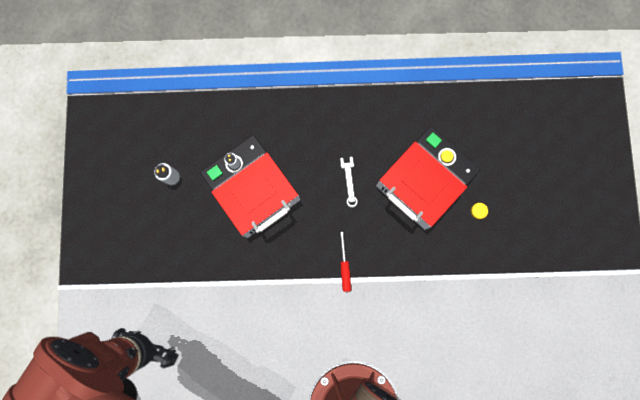

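The unit on the robot's right (−y) holds the yellow plug: top view plug at (447,156), side view (418,286). The left unit holds the silver can, at (232,162) in the top view. Next I measure the right unit.

```bash
cat >h.py <<'E'
import numpy as np,cv2,pickle
def ray(f,uv):
    K=np.array([[f['fx'],0,f['cx']],[0,f['fy'],f['cy']],[0,0,1]])
    p=cv2.undistortPoints(np.array(uv,float).reshape(-1,1,2),K,np.array(f['dist_coeffs'])).reshape(-1,2)
    T=f['cam_to_world'];d=np.c_[p[:,0],-p[:,1],-np.ones(len(p))]@T[:3,:3].T
    return T[:3,3],d
def onz(f,uv,z):
    o,d=ray(f,uv);return o+d*((z-o[2])/d[:,2])[:,None]
def proj(f,P):
    T=f['cam_to_world'];c=(np.atleast_2d(P)-T[:3,3])@T[:3,:3];c=c*[1,-1,-1]
    K=np.array([[f['fx'],0,f['cx']],[0,f['fy'],f['cy']],[0,0,1]])
    return cv2.projectPoints(c,np.zeros(3),np.zeros(3),K,np.array(f['dist_coeffs']))[0].reshape(-1,2)
E
python3 - <<'E'
from h import *
for n,box in(('top',(360,120,500,240)),('side',(300,205,450,340))):
    f=pickle.load(open(n+'0.pkl','rb'));im=f['pixels'];x0,y0,x1,y1=box
    h=cv2.cvtColor(im,cv2.COLOR_RGB2HSV)
    roi=np.zeros(h.shape[:2],np.uint8);roi[y0:y1,x0:x1]=1
    red=(((h[...,0]<8)|(h[...,0]>172))&(h[...,1]>150)&(h[...,2]>80)).astype(np.uint8)*roi
    wh=((h[...,1]<40)&(h[...,2]>205)).astype(np.uint8)*roi
    ye=((abs(h[...,0].astype(int)-27)<7)&(h[...,1]>120)&(h[...,2]>100)).astype(np.uint8)*roi
    for nm,m in(('red',red),('wh',wh),('ye',ye)):
        nn,lab,st,ce=cv2.connectedComponentsWithStats(m)
        for i in range(1,nn):
            if st[i,4]<15: continue
            c=max(cv2.findContours((lab==i).astype(np.uint8),0,1)[0],key=cv2.contourArea)
            r=cv2.minAreaRect(c);bp=cv2.boxPoints(r)
            print(n,nm,st[i,4],ce[i].round(1),r,bp.round(1).tolist())
            z={'red':.0965,'wh':.133,'ye':.064}[nm]
            if n=='top' or nm!='red': print('  w',onz(f,[ce[i]],z).round(4).tolist(),onz(f,bp,z).round(4).tolist())
    c=im[y0:y1,x0:x1,::-1];cv2.imwrite(f'pics/{n}_crop.png',cv2.resize(c,None,fx=4.2,fy=4.2,interpolation=cv2.INTER_NEAREST))
E
```

```text
top red 3718 [423.1 183.4] ((423.0674133300781, 183.0244903564453), (71.1038589477539, 54.24032974243164), 41.76029968261719) [[378.5, 179.60000610351562], [414.6000061035156, 139.10000610351562], [467.6000061035156, 186.5], [431.5, 226.89999389648438]]
  w [[0.6113, -0.2079, 0.0965]] [[0.6258, -0.0861, 0.0965], [0.7369, -0.1914, 0.0965], [0.5989, -0.3291, 0.0965], [0.4908, -0.2239, 0.0965]]
top wh 92 [447.3 156.1] ((447.0, 156.5), (17.0, 16.0), 90.0) [[439.0, 148.0], [455.0, 148.0], [455.0, 165.0], [439.0, 165.0]]
  w [[0.6774, -0.27, 0.133]] [[0.7005, -0.249, 0.133], [0.6991, -0.292, 0.133], [0.6524, -0.2889, 0.133], [0.6538, -0.2461, 0.133]]
top wh 191 [402.1 206.7] ((401.9738464355469, 206.5292510986328), (40.36070251464844, 5.059797286987305), 41.82017135620117) [[385.20001220703125, 195.0], [388.6000061035156, 191.1999969482422], [418.70001220703125, 218.10000610351562], [415.29998779296875, 221.89999389648438]]
  w [[0.5442, -0.1416, 0.133]] [[0.577, -0.0984, 0.133], [0.5869, -0.1079, 0.133], [0.5124, -0.1839, 0.133], [0.5026, -0.1744, 0.133]]
top ye 114 [446.5 156.2] ((446.5,
[... 2038 characters left out ...]
, [426.6000061035156, 297.79998779296875]]
  w [[0.6509, -0.3493, 0.133]] [[0.6237, -0.347, 0.133], [0.6485, -0.318, 0.133], [0.6823, -0.3477, 0.133], [0.6568, -0.3753, 0.133]]
side wh 15 [414.1 312.4] ((414.0, 312.5), (3.0, 4.0), 90.0) [[412.0, 311.0], [416.0, 311.0], [416.0, 314.0], [412.0, 314.0]]
  w [[0.6167, -0.3967, 0.133]] [[0.6147, -0.3925, 0.133], [0.6217, -0.3951, 0.133], [0.6182, -0.4011, 0.133], [0.6112, -0.3985, 0.133]]
side ye 198 [417.7 284.9] ((417.5, 284.5), (15.0, 15.0), 90.0) [[410.0, 277.0], [425.0, 277.0], [425.0, 292.0], [410.0, 292.0]]
  w [[0.6962, -0.2924, 0.064]] [[0.692, -0.2665, 0.064], [0.7231, -0.2784, 0.064], [0.7005, -0.3153, 0.064], [0.6704, -0.3039, 0.064]]
```

View pics/top_crop.png

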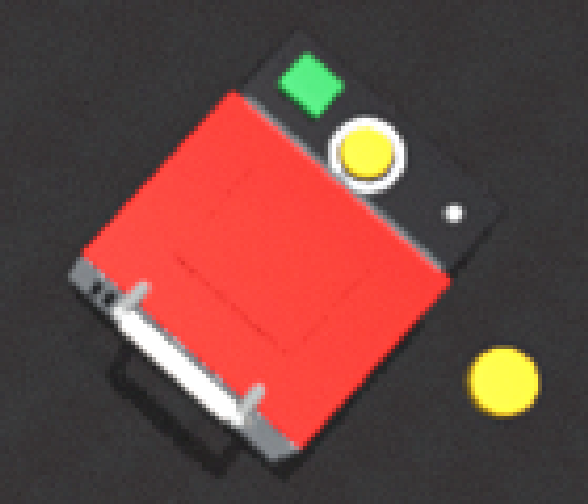

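View pics/side_crop.png

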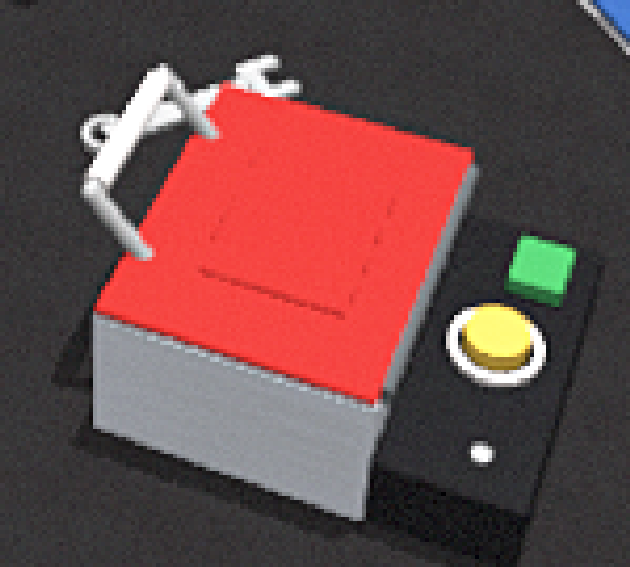

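```bash
python3 - <<'E'
from h import *
from cell import ctrl
from scipy.spatial.transform import Rotation as R
ft=pickle.load(open('top0.pkl','rb'));fs=pickle.load(open('side0.pkl','rb'))
# bar mid triangulated: top (402.1,206.7) side (330.7,235.6)
o1,d1=ray(ft,[[402.1,206.7]]);o2,d2=ray(fs,[[330.7,235.6]])
A=np.c_[d1[0],-d2[0]];s=np.linalg.lstsq(A,o2-o1,rcond=None)[0]
print(o1+s[0]*d1[0],o2+s[1]*d2[0])
for z in(.130,.133):print(onz(fs,[[330.7,235.6],[338.8,222.1],[322.6,249]],z).round(4).tolist(), onz(ft,[[402.1,206.7]],z).round(4))
# cover corners in side crop at z .0965
print(onz(fs,np.array([[222,83],[472,152],[95,312],[377,402]])/4.2+[300,205],.0965).round(4).tolist())
o=ctrl.get_obs();M=R.from_quat(o['orientation']).as_matrix();print(M.round(4),o['joint_pos'])
E
```

```text
[ 0.54444612 -0.1420284   0.13024711] [ 0.54961569 -0.14329078  0.13106787]
[[0.55, -0.1422, 0.13], [0.5851, -0.1059, 0.13], [0.5174, -0.1758, 0.13]] [[ 0.5445 -0.1421  0.13  ]]
[[0.5488, -0.1452, 0.133], [0.5838, -0.1091, 0.133], [0.5164, -0.1786, 0.133]] [[ 0.5441 -0.1416  0.133 ]]
[[0.6287, -0.0926, 0.0965], [0.7347, -0.1957, 0.0965], [0.4966, -0.2296, 0.0965], [0.6038, -0.3314, 0.0965]]
[[-7.000e-04  4.267e-01  9.044e-01]
 [-1.000e-03  9.044e-01 -4.267e-01]
 [-1.000e+00 -1.200e-03 -2.000e-04]] [ 9.90731372e-01  2.91242646e-01 -1.54011150e-01  1.12673160e+00
  5.00417197e-06  1.43151737e+00]
```

play_rows --pt "0 -10 14 0" --pt "0 -26 34 0" --pt "0 -26 34 0" --pt "0 -26 34 0" --pt "0 -26 34 0" --pt "0 -26 34 0" --pt "0 -26 34 0" --pt "0 -26 34 0" --pt "0 -26 34 0" --pt "0 -26 34 0" --pt "0 -26 34 0" --pt "0 -26 34 0" --pt "0 -26 34 0" --pt "0 -26 34 0" --pt "0 -26 34 0" --pt "0 -26 34 0" --pt "0 -14 20 0" --pt "0 -6 10 0" --pt "0 0 0 0" --fingers 85

```text
time_s: 2.48
tcp_pos: [0.5455, -0.1418, 0.4044]
orientation: [0.155, 0.69, -0.155, 0.69]
wrist_force: [-0.3, 1.0, 0.1]
grip_width: 0.085
```

play_rows --pt "0 0 0 5" --pt "0 0 0 10" --pt "0 0 0 10" --pt "0 0 0 10" --pt "0 0 0 10" --pt "0 0 0 10" --pt "0 0 0 10" --pt "0 0 0 10" --pt "0 0 0 10" --pt "0 0 0 10" --pt "0 0 0 10" --pt "0 0 0 4" --pt "0 0 0 0" --pt "0 0 0 0"

```text
time_s: 4.22
tcp_pos: [0.5456, -0.1408, 0.4049]
orientation: [-0.651, -0.276, 0.651, -0.276]
wrist_force: [-0.0, 0.4, 1.0]
grip_width: 0.0849
```

```bash
cat >st.py <<'E'
from h import *
from cell import ctrl
from scipy.spatial.transform import Rotation as R
def st(target=None):
    o=ctrl.get_obs();M=R.from_quat(o['orientation']).as_matrix();g=o['tcp_pos']+.155*M[:,0]
    print('t',round(o['time_s'],2),'tcp',o['tcp_pos'].round(4),'grasp',g.round(4),'yaw_y',np.degrees(np.arctan2(M[1,1],M[0,1])).round(2),'tilt',M[:,0].round(4),'F',np.round(o['wrist_force'],1),'M',np.round(o['moment'],2),'w',round(o['grip_width'],4),'q',np.round(o['joint_pos'],2))
    if target is not None: print('tool shift mm',(M.T@(np.array(target)-g)*1000).round(1))
    return o,M,g
E
python3 -c "
from st import *
st([.547,-.1425,.130])
for n in('side','top'):
    f=ctrl.grab_frame(n);cv2.imwrite(f'pics/{n}1.png',f['pixels'][:,:,::-1])
"
```

```text
t 4.22 tcp [ 0.5456 -0.1408  0.4049] grasp [ 0.5456 -0.1408  0.2499] yaw_y -44.12 tilt [-0.  0. -1.] F [-0.   0.4  1. ] M [-0.   -0.02  0.  ] w 0.0849 q [-0.38  0.36 -0.05  1.16  0.    1.96]
tool shift mm [119.9   2.2   0.2]
```

play_rows --pt "8 0 0 0" --pt "16 1 0 0" --pt "16 1 0 0" --pt "16 0 0 0" --pt "16 0 0 0" --pt "16 0 0 0" --pt "12 0 0 0" --pt "10 0 0 0" --pt "6 0 0 0" --pt "2 0 0 0" --pt "0 0 0 0"

```text
time_s: 5.7
tcp_pos: [0.5474, -0.1428, 0.287]
orientation: [0.652, 0.275, -0.651, 0.275]
wrist_force: [-1.3, 0.0, -0.5]
grip_width: 0.085
```

```bash
python3 -c "
from st import *
st([.547,-.1425,.130])
a=[]
for n,(x0,y0) in(('side',(280,150)),('top',(350,130))):
    f=ctrl.grab_frame(n);a.append(cv2.resize(f['pixels'][y0:y0+140,x0:x0+130,::-1],None,fx=3,fy=3))
cv2.imwrite('pics/g2.png',np.hstack(a))
"
```

```text
t 5.7 tcp [ 0.5474 -0.1428  0.287 ] grasp [ 0.5475 -0.1429  0.132 ] yaw_y -44.25 tilt [ 5.e-04 -2.e-04 -1.e+00] F [-1.3  0.  -0.5] M [-0.01  0.01 -0.05] w 0.085 q [-0.38  0.46 -0.23  0.88 -0.    1.96]
tool shift mm [ 2.  -0.6  0.1]
```

View pics/g2.png

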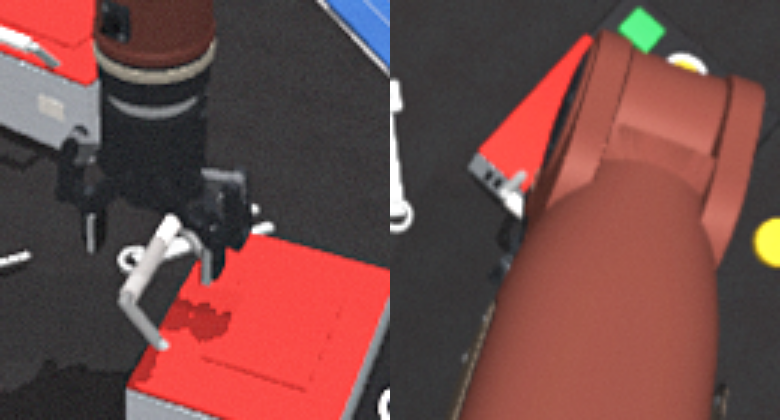

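The bar, with its middle at crop (148,260), sits midway between the fingertips at (92,235) and (210,270). Closing now.

play_rows --pt "1 0 0 0" --pt "0 0 0 0" --pt "0 0 0 0" --pt "0 0 0 0" --pt "0 0 0 0" --pt "0 0 0 0" --pt "0 0 0 0" --pt "0 0 0 0" --pt "0 0 0 0" --pt "0 0 0 0" --fingers 0

```text
time_s: 7.05
tcp_pos: [0.547, -0.1425, 0.2857]
orientation: [-0.651, -0.275, 0.652, -0.275]
wrist_force: [-4.4, 4.0, 4.4]
grip_width: 0.0121
```

```bash
python3 -c "
from st import *
st([.547,-.1425,.130])
a=[]
for n,(x0,y0) in(('side',(280,150)),('top',(350,130))):
    f=ctrl.grab_frame(n);a.append(cv2.resize(f['pixels'][y0:y0+140,x0:x0+130,::-1],None,fx=3,fy=3))
cv2.imwrite('pics/g3.png',np.hstack(a))
"
```

```text
t 7.05 tcp [ 0.547  -0.1425  0.2857] grasp [ 0.5469 -0.1424  0.1307] yaw_y -44.25 tilt [-7.e-04  6.e-04 -1.e+00] F [-4.4  4.   4.4] M [ 0.73  0.83 -0.05] w 0.0121 q [-0.38  0.46 -0.23  0.88  0.    1.96]
tool shift mm [ 0.7  0.1 -0. ]
```

View pics/g3.png

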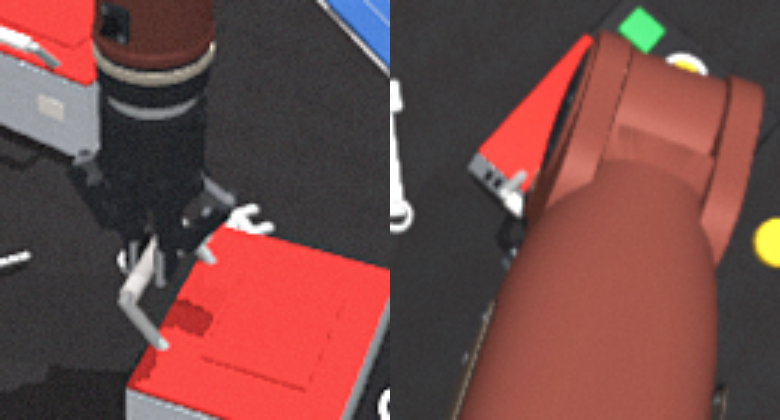

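```bash
python3 -c "
import numpy as np
t=np.r_[0,1,np.arange(3,50,2),50];a=np.radians(13.24+t);P=np.c_[-(174.64*np.sin(a)-40),170-174.64*np.cos(a)].round(1)
print(len(t)-1,np.diff(P,axis=0).round(1).tolist(),P[-1])"
```

```text
26 [[-3.0, 0.7], [-5.8, 1.6], [-5.9, 1.8], [-5.7, 2.0], [-5.7, 2.3], [-5.6, 2.4], [-5.5, 2.6], [-5.4, 2.7], [-5.4, 3.0], [-5.2, 3.2], [-5.1, 3.3], [-4.9, 3.5], [-4.9, 3.7], [-4.7, 3.9], [-4.6, 4.0], [-4.4, 4.2], [-4.3, 4.3], [-4.2, 4.5], [-4.0, 4.6], [-3.8, 4.8], [-3.6, 4.8], [-3.5, 5.0], [-3.3, 5.2], [-3.1, 5.2], [-2.9, 5.4], [-1.4, 2.7]] [-115.9   91.4]
```

First the part to about 13°, then a check.

play_rows --pt "-3.0 0.7 0 0" --pt "-5.8 1.6 0 0" --pt "-5.9 1.8 0 0" --pt "-5.7 2.0 0 0" --pt "-5.7 2.3 0 0" --pt "-5.6 2.4 0 0" --pt "-5.5 2.6 0 0" --pt "0 0 0 0" --pt "0 0 0 0"

```text
time_s: 8.28
tcp_pos: [0.5566, -0.1519, 0.3231]
orientation: [-0.651, -0.275, 0.652, -0.275]
wrist_force: [-4.5, 5.0, 1.4]
grip_width: 0.0119
```

```bash
python3 -c "
from st import *
st()
a=[]
for n,(x0,y0) in(('side',(280,150)),('top',(350,130))):
    f=ctrl.grab_frame(n);a.append(cv2.resize(f['pixels'][y0:y0+140,x0:x0+130,::-1],None,fx=3,fy=3))
cv2.imwrite('pics/g4.png',np.hstack(a))
"
```

```text
t 8.28 tcp [ 0.5566 -0.1519  0.3231] grasp [ 0.5565 -0.1518  0.1681] yaw_y -44.25 tilt [-8.e-04  7.e-04 -1.e+00] F [-4.5  5.   1.4] M [ 0.97  0.85 -0.02] w 0.0119 q [-0.39  0.44 -0.15  0.98  0.    1.95]
```

View pics/g4.png

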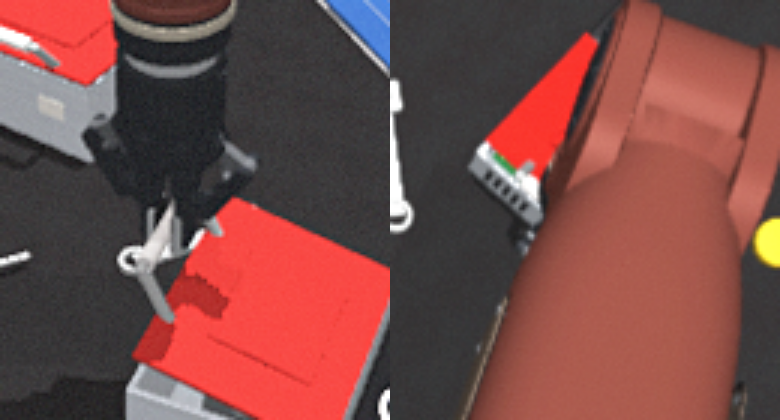

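The cover follows: its front edge is up, from crop (128,375) to (133,355), and the inside shows in both views. Forces are about 7 N. Continuing.

play_rows --pt "-5.4 2.7 0 0" --pt "-5.4 3.0 0 0" --pt "-5.2 3.2 0 0" --pt "-5.1 3.3 0 0" --pt "-4.9 3.5 0 0" --pt "-4.9 3.7 0 0" --pt "-4.7 3.9 0 0" --pt "-4.6 4.0 0 0" --pt "-4.4 4.2 0 0" --pt "-4.3 4.3 0 0" --pt "0 0 0 0"

```text
time_s: 9.75
tcp_pos: [0.5826, -0.1774, 0.3727]
orientation: [0.652, 0.275, -0.651, 0.275]
wrist_force: [-4.4, 4.0, 4.4]
grip_width: 0.0123
```

play_rows --pt "-4.2 4.5 0 0" --pt "-4.0 4.6 0 0" --pt "-3.8 4.8 0 0" --pt "-3.6 4.8 0 0" --pt "-3.5 5.0 0 0" --pt "-3.3 5.2 0 0" --pt "-3.1 5.2 0 0" --pt "-2.9 5.4 0 0" --pt "-1.4 2.7 0 0" --pt "0 0 0 0" --pt "0 0 0 0" --pt "0 0 0 0"

```text
time_s: 11.25
tcp_pos: [0.6129, -0.207, 0.4024]
orientation: [0.652, 0.274, -0.651, 0.275]
wrist_force: [-3.6, 1.5, 6.3]
grip_width: 0.0121
```

```bash
python3 -c "
from st import *
o,M,g=st()
H=np.array([.547,-.1425,.130])+.170*np.array([M[0,1],M[1,1],0]);H[2]=.0905
for hh in (H,np.array([.667,-.262,.0905])):
    d=g-hh;fw=-d[:2]@M[:2,1];print('hinge',hh,'r',np.hypot(fw,d[2]),'cover deg',np.degrees(np.arctan2(d[2],fw))-13.24)
for n in('side','top'):
    f=ctrl.grab_frame(n);pickle.dump(f,open(n+'5.pkl','wb'));cv2.imwrite(f'pics/{n}5.png',f['pixels'][:,:,::-1])
    x0,y0=(300,150) if n=='side' else (350,110)
    cv2.imwrite(f'pics/{n}5c.png',cv2.resize(f['pixels'][y0:y0+160,x0:x0+160,::-1],None,fx=3.7,fy=3.7))
"
```

```text
t 11.25 tcp [ 0.6129 -0.207   0.4024] grasp [ 0.6131 -0.2072  0.2474] yaw_y -44.27 tilt [ 9.0e-04 -1.1e-03 -1.0e+00] F [-3.6  1.5  6.3] M [ 0.29  0.81 -0.01] w 0.0121 q [-0.44  0.53  0.21  1.25 -0.    1.9 ]
hinge [ 0.66872259 -0.26117414  0.0905    ] r 0.17496114820056438 cover deg 50.460649503379116
hinge [ 0.667  -0.262   0.0905] r 0.17467110466724284 cover deg 50.653816097436234
```

View pics/side5c.png

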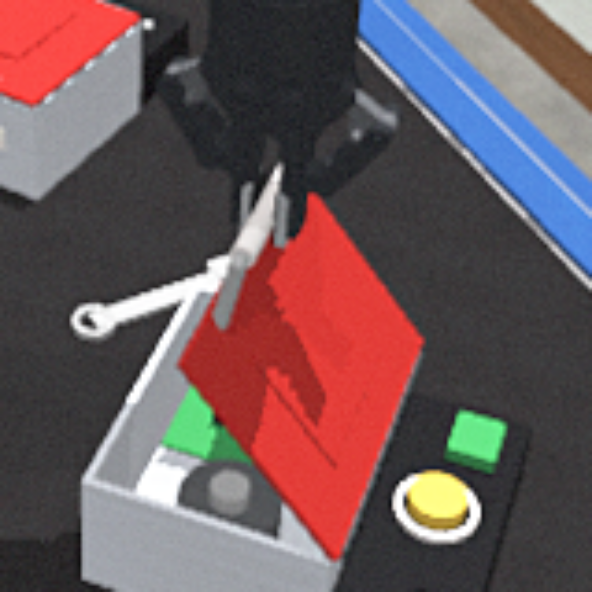

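View pics/top5.png

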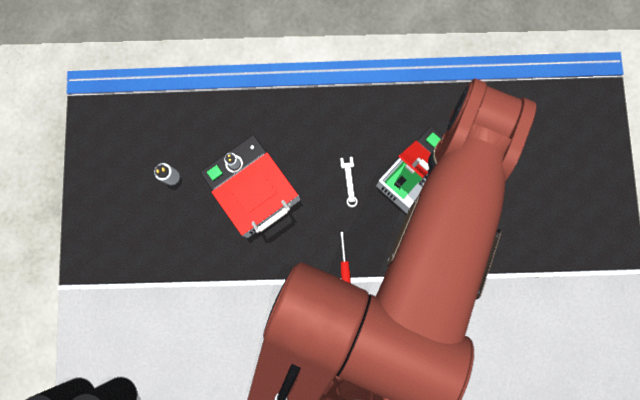

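play_rows --pt "0 0 0 0" --pt "0 0 0 0" --pt "0 0 0 0" --pt "0 0 0 0" --pt "0 0 0 0" --pt "0 0 0 0"

```text
time_s: 12.1
tcp_pos: [0.6129, -0.207, 0.4024]
orientation: [0.652, 0.274, -0.651, 0.275]
wrist_force: [-3.4, 0.9, 5.6]
grip_width: 0.0122
```

```bash
python3 -c "
from st import *
o,M,g=st();print('dq',np.abs(o['dq']).max())
f=pickle.load(open('side5.pkl','rb'));H=np.array([.668,-.2615,.0905]);ux=np.array([M[0,1],M[1,1],0]);uy=np.array([-ux[1],ux[0],0])
for px,sg in(((180,365),-1),((312,195),1)):
    p=np.array([px])/3.7+[300,150]
    # ray meets the vertical plane of that cover side
    og,d=ray(f,p);d=d[0];s=((H+sg*.095*uy-og)@uy)/(d@uy);X=og+s*d-H
    fw=-X@ux;print(px,'fwd,h',fw,X[2],'r',np.hypot(fw,X[2]),'deg',np.degrees(np.arctan2(X[2],fw)),'- about 0..2')
"
```

```text
t 12.1 tcp [ 0.6129 -0.207   0.4024] grasp [ 0.6131 -0.2072  0.2474] yaw_y -44.27 tilt [ 0.001  -0.0011 -1.    ] F [-3.4  0.9  5.6] M [ 0.26  0.79 -0.03] w 0.0122 q [-0.44  0.53  0.21  1.25 -0.    1.9 ]
dq 0.0012195878218856455
(180, 365) fwd,h 0.08965374660499989 0.11781674871179718 r 0.14804925044502013 deg 52.73034319212184 - about 0..2
(312, 195) fwd,h 0.07396470932628237 0.09698813646366192 r 0.12197326280958196 deg 52.67027523052892 - about 0..2
```

```bash
python3 -c "
from cell import ctrl
ctrl.sign_off()"
```

```text
the job is handed in; nothing more can be done
```

The right unit (−y) had the yellow plug. I pinched its handle's white grip from above, swung the cover up along the hinge arc to about 50°, and handed the job in at 12.1 s, still holding it.

**Cover angle:** it works out at about 50.5° from the arm pose. The cover's near front corner in the side picture gives about 50.6°. The second corner I tried, on the far side, did not give the full cover radius (122 mm instead of about 150), probably because the gripper hid it, so I don't count it.

**Stillness and grip:** the largest joint speed was 0.001 rad/s. The fingers stand at 12.2 mm on the 14 mm sleeve, slightly under its nominal size, and the wrist force is about 7 N. The finger contact force itself was not measured.

**The rest of the scene:** in the last pictures the left cover is shut. The plug, capacitor and wrench look unmoved. The screwdriver is partly hidden by the arm, and what shows of it looks unmoved. These were checked by eye only.

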